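Clear a stuck filter cassette from a microscope base

TASK

Swing the dust cover of the microscope base fully aside on its pin, towards the side where nothing stands in its way, so that the whole port is uncovered; then reach in through the port and push the stuck filter cassette from behind until about half of it sticks out of the mouth. Draw it out, lay it flat, glass up, inside the steel tray without dropping it, leave the cover swung aside, and do not shift the bottle, the case, the can or the slide box.

Things in the scene. Friction and masses are not known exactly. Their poses are not given: they have to be found in the camera images.
- base: fixed microscope base, white cheeks, black top; origin on the bench under the housing, z up, x towards its open mouth. Housing x -105..100, y -55..55, top z 58 mm. A 6 mm sole plate, 110 wide, runs out under the mouth as an open apron to x 185. A straight channel along x, 54 mm wide (y -27..27), floor z 6 mm, from x -42 to the mouth holds the cassette
- port (a point): centre of the port, the open top of the channel: a rectangular opening in the base's top (z 58 mm), 107 mm along base x (x -42..65 mm) by 54 mm (y -27..27), open down to the channel floor (z 6 mm). Closed fingers fit in it behind the cassette. Axes as the base
- mouth (a point): centre of the lower edge of the mouth, where the channel ends and the cassette comes out: base x 100 mm, on the channel floor (z 6 mm). For x 65..100 mm the channel has a roof, underside z 34, top z 58 mm. Beyond it lies the flat apron. Axes as the base
- cover (a joint): dust cover hinge. Flat aluminium plate 68 wide, z 59..65 mm, on the housing; vertical pin at base x -85, y 0; reaches 160 mm from the pin (34 mm behind it). Pin head to z 71. Value in rad: 0 = along base +x, closed; positive = counter-clockwise from above, towards base +y; stops at +-1.75. Past 1.3 either way the port is clear. Starts within 0.25 of closed; about 1 N at the knob; stays where left
- cover_knob (a point): centre of the top face (z 88 mm) of the upright round black knob on the cover: 18 mm diameter, 23 mm tall (z 65..88 mm), 95 mm from the pin along the cover's middle line
- cassette: loose black filter cassette, 85 x 50 x 22 mm (24 with the 40 mm steel ring and glass disc on top), 0.13 to 0.25 kg; origin at the centre of its underside, x along its length (along base x at the start), z to the glass side. Starts on the channel floor, front 1 to 11 mm inside the mouth, rear end at base x 4 to 14 mm. A side spring clip near the mouth holds it: sliding takes 3 to 8 N
- tray: fixed shallow steel tray, 150 x 125 mm outside (x, y), 18 mm high, wall 4 mm, floor 4 mm; origin under its centre, z up. Stands far to the left or far to the right
- bottle: loose white round bottle, 66 mm diameter, 160 mm tall, standing beside the base on one side (base +y or -y), where it blocks the cover; origin at the centre of its underside. Leave alone
- case: loose low soft-edged grey case with a green zip line, 110 x 70 x 38 mm, lying beside the base on the other side, low enough for the cover to pass above; origin at the centre of its underside. Leave alone
- lens_can: loose black can, 48 mm diameter, 100 mm tall, standing beyond the end of the apron (its centre 220 to 232 mm from the base origin along base x); origin at the centre of its underside. Leave alone
- slide_box: loose grey slide box, 132 x 92 x 36 mm, far to the left if the tray is far to the right, else far to the right; origin at the centre of its underside. Leave alone
Mind the look-alikes: they are no part of the job. There is more than one size of the tray; the job needs the middle-sized.

How it is judged:
On the way, in this order (a step that is already met when the one before it is completed fails the run):
1. the cover is swung aside by more than 1.3 rad either way, the cassette still in place ((value of joint cover above 1.3 rad or value of joint cover below -1.3 rad) and x of cassette in the frame of base below 0.065 m), for 0.2 s.
2. the cassette is pushed along the channel until at least 28 mm of it sticks out of the mouth (x of cassette in the frame of base above 0.086 m and y of cassette in the frame of base between -0.008 and 0.008 m and height (world z) of cassette below 0.012 m), for 0.1 s.
At the end, for the whole second after the job is handed in: The cassette lies at rest flat on the tray floor (within 0.1 rad, glass up, underside less than 10 mm above the tray's underside), wholly within its walls, and the cover is still more than 1.3 rad from closed, to either side (x of cassette in the frame of tray between -0.058 and 0.058 m and y of cassette in the frame of tray between -0.046 and 0.046 m and z of cassette in the frame of tray below 0.01 m and angle between cassette's own z axis and vertical below 0.1 rad and linear speed of cassette below 0.02 m/s and (value of joint cover above 1.3 rad or value of joint cover below -1.3 rad)); the robot touches nothing.
It fails at once if a bystander (bottle, case, can, slide box) is moved by more than 20 mm (distance of any of bottle, case, lens_can, slide_box from where it was at the start of the episode above 0.02 m).
It fails at once if the cassette is dropped: it falls free at more than 0.7 m/s (about 25 mm of fall) (linear speed of cassette above 0.7 m/s and contact force between the fingers and cassette below 0.3 N).
It also fails if it takes over 72 s, if anything falls off the work surface, if the arm or the gripper's body presses on something with over 40 N, if the wrist force passes 120 N, or if a joint passes its speed limit or range.

ROBOT

A 6-joint arm with a two-finger parallel gripper is mounted at the origin on the work surface. World frame = base frame: x ahead of the robot, y to its left, z up, the work surface at z = 0. Lengths are in m, angles in rad, forces in N, time in s.
With the tool pointing down it reaches from about 0.325 to 0.85 m from the base axis. Payload 4.4 kg.
Tool frame: the origin (TCP) lies at the very end of the fingers, on their centre line; the grasp point (between the pads) lies 19 mm behind it (robot.tcp_to_grasp is the distance from the TCP to the grasp point, in m); z points along the fingers, y is the line along which they close (so a half turn about z gives the same grasp; the last joint's range is limited). The gripper opens to 94 mm and grips with 3 to 60 N. Pads are 16 mm wide; open, the fingers measure 119 mm over their backs; the gripper's body (75 mm by 177 mm) begins 78 mm behind the grasp point.
Start: joints at [0.967, 0.207, 1.542, -0, 1.393, -0.15], TCP at [0.252, 0.517, 0.205] pointing down, gripper open.
Joint ranges: [-2.73, 2.73], [-0.86, 2.22], [0.23, 2.46], [-1.11, 4.25], [0.08, 2.63], [-2.82, 2.82]. Speed limits (rad/s): [2.79, 2.79, 3.14, 3.14, 3.14, 3.14].

INTERFACE

Orientations are given as a unit quaternion [x, y, z, w].
In Python, from rig import robot gives the robot as it stands.
- The arm moves only by the tool play_rows, never from a script. Its argument "moves" is a list of rows, each an object of numbers: "tx", "ty", "tz": the shift along the tool's x, y, z in mm; "wx", "wy", "wz": the turn, a rotation vector about the tool's x, y, z in rad; "jaw": the closure, from -1 (fully open) to 1 (shut). A call has exactly 8 rows; each row is the pose to reach, as a shift and turn from the pose commanded when the call began, along the tool's axes at that moment; what a row does not reach only later rows make up. A row lasts 1/12 s, in which the tool goes at most 41.7 mm and 7.16 degrees, less where a joint would pass 70% of its speed; a pose out of reach is approached as far as the arm can. A call with a gripper value outside its range is refused whole. The fingers move at their own pace and stop on an object; "force" is the grip in N (left out, the last holds). Time passes only in rows, so rows that repeat a pose let the fingers close, or fill a call up. It gives the time, the measured TCP pose, the force, the opening and the grip force at its end, in the units of the state.
- robot.observe(): the state, without advancing time (a new reading comes with each control period).
- robot.capture(name): name is "scene" or "top" or "wrist"; returns a dict with "img" (400x640x3 uint8, red, green, blue), "intrinsics" (3x3 intrinsics, pixels), "R" (3x3) and "t" (3): a world point X has camera coordinates R X + t. Camera axes: x right, y down, z forward; pixel columns grow to the right and rows downward; lengths in m; the calibration is good to about 2 mm. A picture is of the moment at which its call begins. There is no depth.
- robot.close_job(): hands the job in; it is judged then, once.
The state is a dict: "time_s": time; "qpos": joint angles; "joint_velocities": joint speeds; "effort": joint torques, N m; "ee_pos": TCP position; "ee_rot": TCP orientation; "wrist_force": force on the tool from outside, world axes, zero at the start; "wrist_torque": the same for the moment, N m; "gripper_width": opening from 0.0 (shut) to 1.0 (fully open); "grasp_force": force on a finger pad.
Only numpy, scipy, OpenCV 4.12 (cv2) and the standard library are available. Lean on these libraries where they do the work, as an engineer would, in place of code of your own. Each camera call takes 0.05 s, during which the arm holds its last target. There are 200 camera calls.

## Working session

There is one attempt and no reset: what is moved stays moved. The work goes in short steps, Python scripts to look and compute and a tool call to move; the robot and the scene stay as the last step left them, time stands still between calls to the robot, and variables do not carry over. Pictures are saved under pics/ and viewed, at most 10 in all, crops included, and the job is handed in when it is done.

Besides the shell and the picture viewer there is one more tool, called after "Request:" by a JSON object that holds its "name" and its "arguments", one argument or row to a line. play_rows: Moves the arm, as the interface text tells. Its arguments: {"type":"object","properties":{"moves":{"type":"array","items":{"type":"object","properties":{"tx":{"type":"number"},"ty":{"type":"number"},"tz":{"type":"number"},"wx":{"type":"number"},"wy":{"type":"number"},"wz":{"type":"number"},"jaw":{"type":"number"}}}},"force":{"type":"number"}},"required":["moves"]}

```bash
ls; mkdir -p pics; cat > h.py <<'E'
import numpy as np, cv2
from rig import robot
def cap(n,f=None):
    c=robot.capture(n); 
    if f: cv2.imwrite('pics/'+f+'.png',c['img'][:,:,::-1])
    return c
def ray(c,px,z):
    K,R,t=map(np.array,(c['intrinsics'],c['R'],c['t']))
    o=-R.T@t; d=R.T@np.linalg.solve(K,[px[0],px[1],1.]); return o+d*(z-o[2])/d[2]
def proj(c,X):
    p=np.array(c['intrinsics'])@(np.array(c['R'])@np.array(X)+np.array(c['t'])); return p[:2]/p[2]
E
python3 - <<'E'
from h import *
import pickle
d={n:cap(n,n+'0') for n in('scene','top','wrist')}
pickle.dump(d,open('c0.pkl','wb'))
for n,c in d.items(): print(n,-np.array(c['R']).T@c['t'],np.array(c['R'])[2])
print(robot.observe())
E
```

```text
pics
scene [1.22920733 0.46504793 0.97226187] [-0.62436801 -0.3130495  -0.71565676]
top [0.34857892 0.08460002 1.38757473] [ 0.09005633  0.00426559 -0.99592754]
wrist [0.19077387 0.54603665 0.38471332] [ 0.20801378 -0.10401969 -0.97257913]
{'time_s': 0.15, 'qpos': array([ 9.66487819e-01,  2.07227202e-01,  1.54258850e+00, -2.43240530e-05,
        1.39351753e+00, -1.50482294e-01]), 'joint_velocities': array([ 9.66581428e-05, -2.11993959e-03, -5.28470955e-03,  1.25636799e-04,
       -8.89314093e-04,  2.48761979e-04]), 'effort': array([ 5.28520741e-04, -3.71310675e+01, -2.81814408e+01,  6.99489308e-02,
        3.27165972e-02, -6.97104224e-05]), 'ee_pos': array([0.25173865, 0.51627923, 0.20457357]), 'ee_rot': array([ 2.24968653e-01,  9.74365613e-01, -8.13458013e-04, -3.09575660e-04]), 'wrist_force': array([0.21720911, 0.70557305, 0.20512415]), 'wrist_torque': array([-0.00946032, -0.01245387,  0.00761394]), 'grasp_force': 0.0, 'gripper_width': 0.9993584250721793}
```

View pics/top0.png

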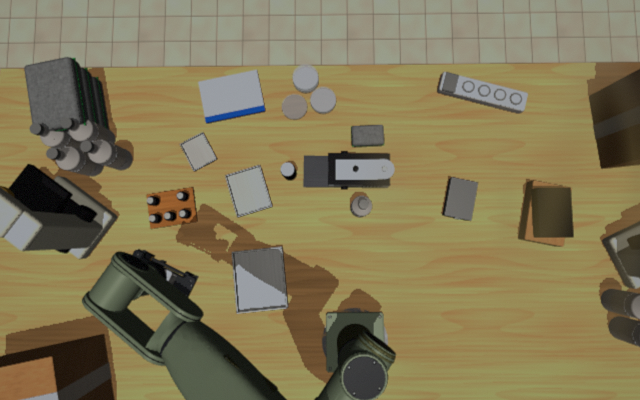

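View pics/scene0.png

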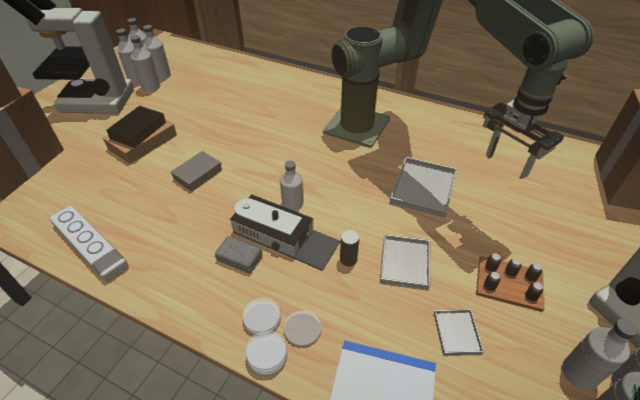

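Top view: image up is world +x and image left is world +y. The base is at about (350,170), with its mouth to the left. The bottle (361,205) is on base +y and the case (368,135) on base -y, so the cover swings negative. The three trays are at (200,152), (249,190) and (261,279), and I expect the middle one to be the job's tray. I'll check the sizes.

```bash
python3 - <<'E'
from h import *
import pickle
d=pickle.load(open('c0.pkl','rb')); c=d['top']; im=c['img']
P=lambda p,z: np.round(ray(c,p,z),4)[:2]
# trays: grey low saturation light contours
hsv=cv2.cvtColor(im,cv2.COLOR_RGB2HSV)
m=((hsv[...,1]<60)).astype(np.uint8); m[:70]=0
m=cv2.morphologyEx(m,cv2.MORPH_OPEN,np.ones((2,2)))
for k in cv2.findContours(m,0,2)[0]:
    if cv2.contourArea(k)<150: continue
    (x,y),_,_=r=cv2.minAreaRect(k); b=cv2.boxPoints(r)
    if not(170<x<480 and 60<y<320): continue
    w=np.array([P(q,0.018) for q in b]); print('blob',np.round((x,y)),w.mean(0),np.linalg.norm(w[1]-w[0]),np.linalg.norm(w[2]-w[1]),np.arctan2(*(w[1]-w[0])[::-1]),np.arctan2(*(w[2]-w[1])[::-1]))
print('knob',P((355,168.5),.088),'mouthend apron',P((303.5,171),.006),'pin',P((388,169),.068),'can',P((288,170),.1))
crop=np.vstack([cv2.resize(im[110:230,220:420],(800,480),interpolation=cv2.INTER_CUBIC)])
cv2.imwrite('pics/cr.png',crop[:,:,::-1])
E
```

```text
blob [260. 281.] [0.20215  0.310475] 0.17400971237261442 0.20683841519408336 -1.4804486144019084 -3.0413467172834117
blob [362. 207.] [ 0.44495  -0.033675] 0.06780184363275087 0.06781061863749661 -1.5781708243774635 3.123895386332023
blob [461. 200.] [ 0.46775 -0.36955] 0.13674567634846813 0.09696184816720435 -0.2114508591281423 -1.7617194851174818
blob [249. 192.] [0.5009 0.3498] 0.12713307988088704 0.1521610988393551 -1.2828805406466892 -2.846862548380416
blob [288. 170.] [0.571725 0.217   ] 0.04790167011702201 0.05170000000000008 -1.579146863380044 3.141592653589793
blob [350. 171.] [0.568575 0.005425] 0.3083101360643208 0.12413158341050837 -1.5789051338198736 3.119034031361393
blob [199. 152.] [0.638425 0.5233  ] 0.08946535642358995 0.11000040909014837 -1.0846525135162068 -2.654362593301534
blob [368. 136.] [ 0.68945 -0.05975] 0.10670379562133672 0.07001399860027988 -1.5792309908701672 3.1215953196166426
blob [295. 108.] [0.792125 0.193   ] 0.08340293759814459 0.08170024479767486 -1.5791894150803356 3.139144678063548
blob [315.  90.] [0.85475 0.12495] 0.09462795570020521 0.19144651994747777 -0.902987110485572 -2.5063445960243977
blob [231.  94.] [0.843025 0.414325] 0.21247352776287215 0.13091023642175578 -1.3698933048653719 -2.937755235282942
knob [ 0.5651 -0.0069] mouthend apron [0.5715 0.1647] pin [ 0.5659 -0.1167] can [0.56   0.2091]
```

View pics/cr.png

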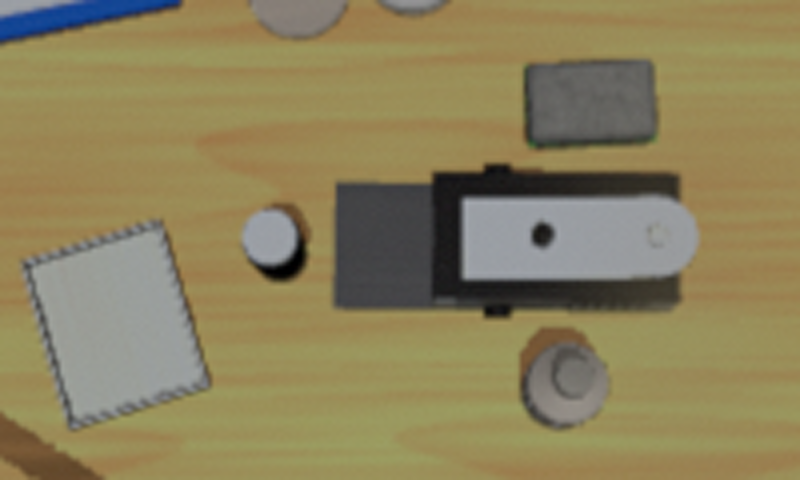

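Measured sizes confirm the middle tray: 152 x 127 mm at about (0.501, 0.350). The crop shows the apron end at x=336, the knob at (542,235) and the pin at (656,236). Next I'll fit the base frame and plan the first move.

```bash
cat >> h.py <<'E'
def toolmove(target,yaw_y=None):
    """shift in tool axes (mm) and wz to reach world target with tool y at world angle yaw_y"""
    from scipy.spatial.transform import Rotation as Ro
    o=robot.observe(); R=Ro.from_quat(o['ee_rot']).as_matrix()
    s=R.T@(np.array(target)-o['ee_pos'])*1000; a=np.arctan2(R[1,1],R[0,1])
    w=None if yaw_y is None else -((yaw_y-a+np.pi/2)%np.pi-np.pi/2)
    print('tool shift mm',np.round(s,1),'wz',w,'tool y angle',round(a,4),'q6',round(o['qpos'][5],3),'tilt',np.round(R[:2,2],4),'ee',np.round(o['ee_pos'],4),'t',o['time_s'])
E
python3 - <<'E'
from h import *
import pickle
c=pickle.load(open('c0.pkl','rb'))['top']
P=lambda x,y,z: ray(c,((x+.5)/4+219.5,(y+.5)/4+109.5),z)[:2]
a1,a2=P(336,184,.006),P(336,307,.006); h=[P(433,174,.058),P(433,307,.058),P(680,174,.058)]
print('apron end',a1,a2,np.linalg.norm(a1-a2)); print('housing',h,np.linalg.norm(h[0]-h[1]),np.linalg.norm(h[0]-h[2]))
print('knob',P(542,234,.088),'pin',P(656,236,.071),'cover',P(461,197,.065),P(461,279,.065),'clips',P(497,167,.03),P(497,314,.03))
print('case',P(590,102,.038),'bottle',P(576,372,.16))
toolmove([.566,.02,.22],np.pi/2)
E
```

```text
apron end [0.62516928 0.16418907] [0.51815872 0.1644316 ] 0.10701083192212668
housing [array([0.62254188, 0.08048047]), array([0.51116157, 0.08133278]), array([ 0.62088251, -0.12478032])] 0.11138357076944104 0.20526749477804948
knob [ 0.56634891 -0.00732563] pin [ 0.56680122 -0.10196449] cover [0.60163579 0.0575181 ] [0.53331489 0.05814709] clips [0.63390353 0.02599052] [0.50823427 0.02739856]
case [ 0.68747016 -0.05306272] bottle [ 0.44817391 -0.02658073]
tool shift mm [-500.  -308.3  -15. ] wz -0.4538216995576212 tool y angle 1.117 q6 -0.15 tilt [-0.001  -0.0014] ee [0.2517 0.5163 0.2046] t 0.15
```

Request:
{"name": "play_rows", "arguments": {
  "moves": [
    {"tx": -30, "ty": -20, "tz": -6, "wz": -0.06},
    {"tx": -60, "ty": -40, "tz": -12, "wz": -0.12},
    {"tx": -90, "ty": -58, "tz": -18, "wz": -0.18},
    {"tx": -120, "ty": -76, "tz": -24, "wz": -0.24},
    {"tx": -152, "ty": -94, "tz": -30, "wz": -0.3},
    {"tx": -184, "ty": -113, "tz": -36, "wz": -0.36},
    {"tx": -216, "ty": -132, "tz": -42, "wz": -0.41},
    {"tx": -248, "ty": -152, "tz": -45, "wz": -0.454}
  ]
}}

```text
invalid input at $.moves[0]: expected keys tx, ty, tz, wx, wy, wz, jaw
```

```bash
python3 - <<'E'
from h import *
toolmove([.53,.0,.25],1.56)
E
```

```text
tool shift mm [-476.4 -342.1  -44.9] wz -0.4430253727627247 tool y angle 1.117 q6 -0.15 tilt [-0.001  -0.0014] ee [0.2517 0.5163 0.2046] t 0.15
```

Request:
{"name": "play_rows", "arguments": {
  "moves": [
    {"tx": -30, "ty": -21, "tz": -6, "wx": 0, "wy": 0, "wz": -0.06, "jaw": 1},
    {"tx": -60, "ty": -42, "tz": -12, "wx": 0, "wy": 0, "wz": -0.12, "jaw": 1},
    {"tx": -90, "ty": -64, "tz": -18, "wx": 0, "wy": 0, "wz": -0.18, "jaw": 1},
    {"tx": -120, "ty": -86, "tz": -24, "wx": 0, "wy": 0, "wz": -0.24, "jaw": 1},
    {"tx": -150, "ty": -108, "tz": -30, "wx": 0, "wy": 0, "wz": -0.3, "jaw": 1},
    {"tx": -180, "ty": -130, "tz": -36, "wx": 0, "wy": 0, "wz": -0.36, "jaw": 1},
    {"tx": -210, "ty": -151, "tz": -42, "wx": 0, "wy": 0, "wz": -0.41, "jaw": 1},
    {"tx": -240, "ty": -172, "tz": -45, "wx": 0, "wy": 0, "wz": -0.443, "jaw": 1}
  ]
}}

```text
time_s: 0.82
ee_pos: [0.393, 0.2555, 0.2511]
ee_rot: [0.004, 1.0, 0.0, 0.0]
wrist_force: [1.0, 0.4, 0.3]
gripper_width: 0.47
grasp_force: 0.0
```

```bash
python3 - <<'E'
from h import *
toolmove([.53,.0,.25],1.56)
E
```

```text
tool shift mm [-139.1 -254.3    1.1] wz 0.002530814837218065 tool y angle 1.5625 q6 -1.171 tilt [0.001  0.0004] ee [0.393  0.2555 0.2511] t 0.8167
```

Request:
{"name": "play_rows", "arguments": {
  "moves": [
    {"tx": -17, "ty": -32, "tz": 0, "wx": 0, "wy": 0, "wz": 0, "jaw": 1},
    {"tx": -34, "ty": -64, "tz": 0, "wx": 0, "wy": 0, "wz": 0, "jaw": 1},
    {"tx": -52, "ty": -96, "tz": 0, "wx": 0, "wy": 0, "wz": 0, "jaw": 1},
    {"tx": -70, "ty": -128, "tz": 0, "wx": 0, "wy": 0, "wz": 0, "jaw": 1},
    {"tx": -87, "ty": -160, "tz": 0, "wx": 0, "wy": 0, "wz": 0, "jaw": 1},
    {"tx": -105, "ty": -192, "tz": 0, "wx": 0, "wy": 0, "wz": 0, "jaw": 1},
    {"tx": -122, "ty": -224, "tz": 0, "wx": 0, "wy": 0, "wz": 0, "jaw": 1},
    {"tx": -139, "ty": -254, "tz": 0, "wx": 0, "wy": 0, "wz": 0, "jaw": 1}
  ]
}}

```text
time_s: 1.48
ee_pos: [0.5289, -0.0004, 0.2502]
ee_rot: [0.006, 1.0, 0.0, -0.0]
wrist_force: [1.1, 0.1, 0.7]
gripper_width: 0.002
grasp_force: 0.0
```

```bash
python3 - <<'E'
from h import *
import pickle
pickle.dump(cap('wrist','w1'),open('w1.pkl','wb'))
E
```

```text
(no output)
```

View pics/w1.png

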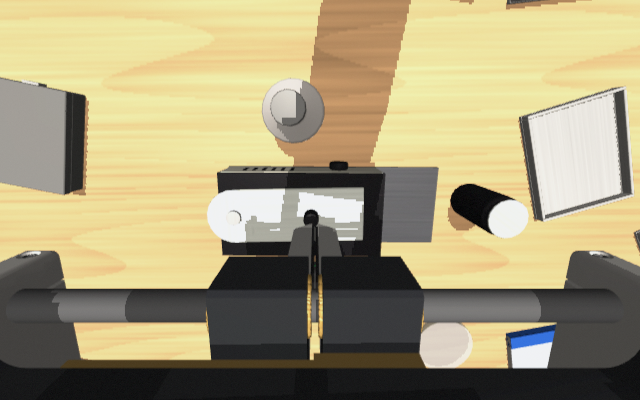

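Wrist view, where image right is world +y and image up is -x: pin (233,218), knob (311,216), cover end at x=363, housing corners (218,173), (383,173) and (382,255), apron corners (438,167) and (432,242).

```bash
python3 - <<'E'
from h import *
import pickle
c=pickle.load(open('w1.pkl','rb'))
for n,p,z in [('pin',(233,218),.071),('knob',(311,216),.088),('coverL',(363,187),.065),('coverR',(363,241),.065),('h1',(218,173),.058),('h2',(383,173),.058),('h3',(382,255),.058),('a1',(438,167),.006),('a2',(432,242),.006),('canTop',(508,218),.1),('bottle',(288,107),.16)]:
    print(n,np.round(ray(c,p,z),4)[:2])
toolmove([.50,-.01,.19],1.56)
E
```

```text
pin [ 0.5683 -0.1001]
knob [ 0.5618 -0.0048]
coverL [0.5328 0.0582]
coverR [0.6022 0.06  ]
h1 [ 0.5148 -0.1179]
h2 [0.5171 0.0833]
h3 [0.6245 0.0863]
a1 [0.5174 0.1706]
a2 [0.6276 0.1709]
canTop [0.5631 0.216 ]
bottle [ 0.4448 -0.0218]
tool shift mm [31.9 -4.3 60. ] wz -0.004980770582739158 tool y angle 1.555 q6 -1.726 tilt [ 0.0021 -0.005 ] ee [ 0.5318 -0.0059  0.25  ] t 1.5333
```

Request:
{"name": "play_rows", "arguments": {
  "moves": [
    {"tx": 0, "ty": 0, "tz": 30, "wx": 0, "wy": 0, "wz": 0, "jaw": 1},
    {"tx": 0, "ty": 0, "tz": 65, "wx": 0, "wy": 0, "wz": 0, "jaw": 1},
    {"tx": 0, "ty": 0, "tz": 100, "wx": 0, "wy": 0, "wz": 0, "jaw": 1},
    {"tx": 0, "ty": 0, "tz": 130, "wx": 0, "wy": 0, "wz": 0, "jaw": 1},
    {"tx": 0, "ty": 0, "tz": 150, "wx": 0, "wy": 0, "wz": 0, "jaw": 1},
    {"tx": 0, "ty": 0, "tz": 165, "wx": 0, "wy": 0, "wz": 0, "jaw": 1},
    {"tx": 0, "ty": 0, "tz": 174, "wx": 0, "wy": 0, "wz": 0, "jaw": 1},
    {"tx": 0, "ty": 0, "tz": 174, "wx": 0, "wy": 0, "wz": 0, "jaw": 1}
  ]
}}

```text
time_s: 2.2
ee_pos: [0.5264, 0.002, 0.074]
ee_rot: [0.005, 1.0, 0.0, -0.003]
wrist_force: [0.2, 0.0, 1.3]
gripper_width: 0.008
grasp_force: 0.0
```

```bash
python3 - <<'E'
from h import *
toolmove([.55,-.006,.076],1.554)
p=np.array([.5675,-.101])
for a in (-.2,-.0,.2,.4,.6,.8,1.0,1.2,1.4):   # pusher angle towards +x, from world +y
    print(a,np.round(((p+.095*np.array([np.sin(a),np.cos(a)])-robot.observe()['ee_pos'][:2])*1000),1))
E
```

```text
tool shift mm [-23.7  -7.7  -2.2] wz 0.005994864962367785 tool y angle 1.56 q6 -1.721 tilt [-0.0052  0.0009] ee [0.5264 0.002  0.074 ] t 2.2
-0.2 [22.2 -9.9]
-0.0 [41.1 -8. ]
0.2 [60.  -9.9]
0.4 [ 78.1 -15.5]
0.6 [ 94.7 -24.6]
0.8 [109.2 -36.8]
1.0 [121.  -51.7]
1.2 [129.6 -68.6]
1.4 [134.7 -86.8]
```

Request:
{"name": "play_rows", "arguments": {
  "moves": [
    {"tx": -16, "ty": -8, "tz": -2, "wx": 0, "wy": 0, "wz": 0, "jaw": 1},
    {"tx": -30, "ty": -8, "tz": -2, "wx": 0, "wy": 0, "wz": 0, "jaw": 1},
    {"tx": -45, "ty": -8, "tz": -2, "wx": 0, "wy": 0, "wz": 0, "jaw": 1},
    {"tx": -60, "ty": -10, "tz": -2, "wx": 0, "wy": 0, "wz": 0, "jaw": 1},
    {"tx": -73, "ty": -14, "tz": -2, "wx": 0, "wy": 0, "wz": 0, "jaw": 1},
    {"tx": -85, "ty": -19, "tz": -2, "wx": 0, "wy": 0, "wz": 0, "jaw": 1},
    {"tx": -95, "ty": -25, "tz": -2, "wx": 0, "wy": 0, "wz": 0, "jaw": 1},
    {"tx": -103, "ty": -31, "tz": -2, "wx": 0, "wy": 0, "wz": 0, "jaw": 1}
  ]
}}

```text
time_s: 2.87
ee_pos: [0.6321, -0.031, 0.0796]
ee_rot: [0.005, 1.0, -0.0, 0.0]
wrist_force: [-2.6, -1.0, 1.1]
gripper_width: 0.007
grasp_force: 0.8
```

```bash
python3 - <<'E'
from h import *
p=np.array([.5675,-.101]);c=cap('wrist','w2'); e=robot.observe()['ee_pos'][:2];toolmove([.6,0,.076],1.554)
for a in (.7,.8,.9,1.0,1.1,1.2,1.3,1.4,1.5): print(a,np.round(((p+.095*np.array([np.sin(a),np.cos(a)])-e)*1000),1))
E
```

```text
tool shift mm [34.4 31.9  3.7] wz 0.005236349726977396 tool y angle 1.5592 q6 -1.746 tilt [ 0.0036 -0.0013] ee [ 0.634  -0.0323  0.0799] t 2.9167
0.7 [-5.3  4. ]
0.8 [ 1.7 -2.5]
0.9 [ 7.9 -9.6]
1.0 [ 13.4 -17.3]
1.1 [ 18.2 -25.6]
1.2 [ 22.  -34.2]
1.3 [ 25.  -43.3]
1.4 [ 27.1 -52.5]
1.5 [ 28.3 -61.9]
```

View pics/w2.png

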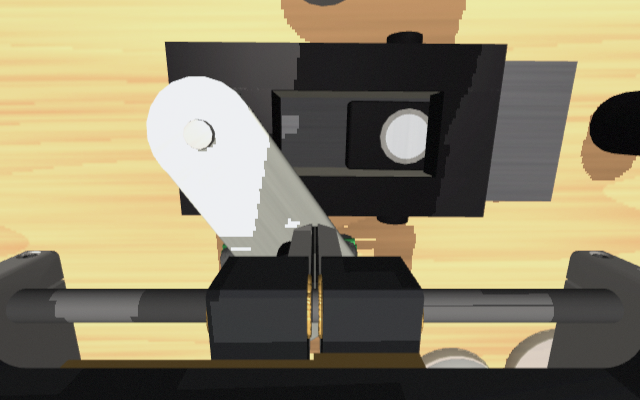

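The cover is following, now about 1 rad open. The port and the cassette (rear edge at px x≈348) are in view. I'll carry on along the arc.

Request:
{"name": "play_rows", "arguments": {
  "moves": [
    {"tx": -8, "ty": -10, "tz": 3, "wx": 0, "wy": 0, "wz": 0, "jaw": 1},
    {"tx": -13, "ty": -17, "tz": 4, "wx": 0, "wy": 0, "wz": 0, "jaw": 1},
    {"tx": -18, "ty": -26, "tz": 4, "wx": 0, "wy": 0, "wz": 0, "jaw": 1},
    {"tx": -22, "ty": -34, "tz": 4, "wx": 0, "wy": 0, "wz": 0, "jaw": 1},
    {"tx": -25, "ty": -43, "tz": 4, "wx": 0, "wy": 0, "wz": 0, "jaw": 1},
    {"tx": -26, "ty": -51, "tz": 4, "wx": 0, "wy": 0, "wz": 0, "jaw": 1},
    {"tx": -26, "ty": -56, "tz": 4, "wx": 0, "wy": 0, "wz": 0, "jaw": 1},
    {"tx": -26, "ty": -56, "tz": 4, "wx": 0, "wy": 0, "wz": 0, "jaw": 1}
  ]
}}

```text
time_s: 3.58
ee_pos: [0.6568, -0.0886, 0.0745]
ee_rot: [0.006, 1.0, -0.0, 0.0]
wrist_force: [-1.0, 0.4, -0.8]
gripper_width: 0.007
grasp_force: 0.0
```

```bash
python3 - <<'E'
from h import *
cap('wrist','w3');toolmove([.62,-.08,.16],1.554)
E
```

```text
tool shift mm [ 36.8   7.4 -85.5] wz 0.004857451842427363 tool y angle 1.5589 q6 -1.822 tilt [ 0.0003 -0.0004] ee [ 0.6567 -0.0879  0.0745] t 3.6333
```

View pics/w3.png

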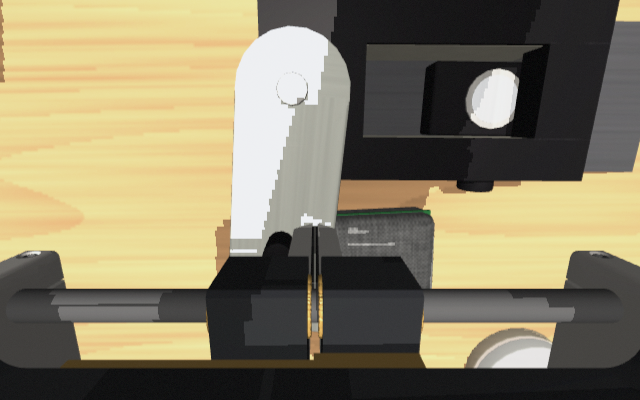

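Cover is now about 90° aside. From this same view I'll measure the port: rear edge x=364 (rows 44 to 137), front edge x≈548, cassette rear x≈425.

```bash
python3 - <<'E'
from h import *
c=cap('wrist')
for n,p,z in [('pin',(292,89),.071),('port rear -y',(364,137),.058),('rear +y',(366,44),.058),('front +y',(549,44),.058),('front -y',(535,137),.058),('cas rear',(424,60),.022),('cas rear',(421,134),.022),('covL',(232,235),.065),('covL0',(235,110),.065),('house -y corner',(582,180),.058)]:
    print(n,np.round(ray(c,p,z),4)[:2])
toolmove([.569,-.037,.13],1.554)
E
```

```text
pin [ 0.5681 -0.0995]
port rear -y [ 0.5956 -0.0561]
rear +y [ 0.5422 -0.0563]
front +y [0.5434 0.051 ]
front -y [0.5969 0.0511]
cas rear [ 0.5444 -0.0097]
cas rear [ 0.5952 -0.0083]
covL [ 0.6571 -0.1416]
covL0 [ 0.5788 -0.134 ]
house -y corner [0.6246 0.0858]
tool shift mm [ 88.2  49.3 -55.5] wz 0.005415294050237884 tool y angle 1.5594 q6 -1.822 tilt [ 0.0002 -0.0002] ee [ 0.6566 -0.0873  0.0745] t 3.6833
```

Request:
{"name": "play_rows", "arguments": {
  "moves": [
    {"tx": 0, "ty": 2, "tz": -30, "wx": 0, "wy": 0, "wz": 0, "jaw": 1},
    {"tx": 0, "ty": 4, "tz": -55, "wx": 0, "wy": 0, "wz": 0, "jaw": 1},
    {"tx": 22, "ty": 16, "tz": -55, "wx": 0, "wy": 0, "wz": 0, "jaw": 1},
    {"tx": 45, "ty": 30, "tz": -55, "wx": 0, "wy": 0, "wz": 0, "jaw": 1},
    {"tx": 68, "ty": 44, "tz": -55, "wx": 0, "wy": 0, "wz": 0, "jaw": 1},
    {"tx": 82, "ty": 51, "tz": -55, "wx": 0, "wy": 0, "wz": 0, "jaw": 1},
    {"tx": 88, "ty": 53, "tz": -55, "wx": 0, "wy": 0, "wz": 0, "jaw": 1},
    {"tx": 88, "ty": 53, "tz": -55, "wx": 0, "wy": 0, "wz": 0, "jaw": 1}
  ]
}}

```text
time_s: 4.35
ee_pos: [0.5682, -0.0321, 0.1297]
ee_rot: [0.005, 1.0, -0.0, -0.0]
wrist_force: [-0.2, 0.5, -0.4]
gripper_width: 0.006
grasp_force: 0.0
```

```bash
python3 - <<'E'
from h import *
toolmove([.5692,-.034,.013],1.559)
E
```

```text
tool shift mm [ -1.   -1.9 116.7] wz 0.002357834294036909 tool y angle 1.5614 q6 -1.77 tilt [-0.0002 -0.0001] ee [ 0.5682 -0.0321  0.1297] t 4.35
```

Request:
{"name": "play_rows", "arguments": {
  "moves": [
    {"tx": -1, "ty": -2, "tz": 20, "wx": 0, "wy": 0, "wz": 0, "jaw": 1},
    {"tx": -1, "ty": -2, "tz": 40, "wx": 0, "wy": 0, "wz": 0, "jaw": 1},
    {"tx": -1, "ty": -2, "tz": 60, "wx": 0, "wy": 0, "wz": 0, "jaw": 1},
    {"tx": -1, "ty": -2, "tz": 80, "wx": 0, "wy": 0, "wz": 0, "jaw": 1},
    {"tx": -1, "ty": -2, "tz": 97, "wx": 0, "wy": 0, "wz": 0, "jaw": 1},
    {"tx": -1, "ty": -2, "tz": 108, "wx": 0, "wy": 0, "wz": 0, "jaw": 1},
    {"tx": -1, "ty": -2, "tz": 114, "wx": 0, "wy": 0, "wz": 0, "jaw": 1},
    {"tx": -1, "ty": -2, "tz": 115, "wx": 0, "wy": 0, "wz": 0, "jaw": 1}
  ]
}}

```text
time_s: 5.02
ee_pos: [0.57, -0.0352, 0.0132]
ee_rot: [0.006, 1.0, 0.0, -0.001]
wrist_force: [-0.5, 0.4, -0.0]
gripper_width: 0.006
grasp_force: 0.0
```

```bash
python3 - <<'E'
from h import *
toolmove([.5697,.028,.014],1.559);print(robot.observe()['wrist_force'])
E
```

```text
tool shift mm [ 1.  63.2 -0.7] wz 0.0006902137637425643 tool y angle 1.5597 q6 -1.773 tilt [-0.0016  0.0003] ee [ 0.57   -0.0352  0.0132] t 5.0167
[-0.45371066  0.37526193 -0.00688924]
```

Request:
{"name": "play_rows", "arguments": {
  "moves": [
    {"tx": 1, "ty": 9, "tz": -1, "wx": 0, "wy": 0, "wz": 0, "jaw": 1},
    {"tx": 1, "ty": 15, "tz": -1, "wx": 0, "wy": 0, "wz": 0, "jaw": 1},
    {"tx": 1, "ty": 21, "tz": -1, "wx": 0, "wy": 0, "wz": 0, "jaw": 1},
    {"tx": 1, "ty": 27, "tz": -1, "wx": 0, "wy": 0, "wz": 0, "jaw": 1},
    {"tx": 1, "ty": 33, "tz": -1, "wx": 0, "wy": 0, "wz": 0, "jaw": 1},
    {"tx": 1, "ty": 39, "tz": -1, "wx": 0, "wy": 0, "wz": 0, "jaw": 1},
    {"tx": 1, "ty": 44, "tz": -1, "wx": 0, "wy": 0, "wz": 0, "jaw": 1},
    {"tx": 1, "ty": 48, "tz": -1, "wx": 0, "wy": 0, "wz": 0, "jaw": 1}
  ]
}}

```text
time_s: 5.68
ee_pos: [0.5711, 0.0131, 0.0165]
ee_rot: [0.005, 1.0, -0.001, 0.001]
wrist_force: [1.9, -4.5, 2.9]
gripper_width: 0.005
grasp_force: 2.3
```

```bash
python3 - <<'E'
from h import *
c=cap('wrist','w4');print(robot.observe()['wrist_force']);toolmove([.5697,.0285,.014],1.559)
E
```

```text
[ 0.71900693 -3.25501793  1.5025888 ]
tool shift mm [ 1.2 14.5  2.2] wz 0.0016061627164909442 tool y angle 1.5606 q6 -1.688 tilt [ 0.002 -0.   ] ee [0.5707 0.014  0.0162] t 5.7333
```

View pics/w4.png

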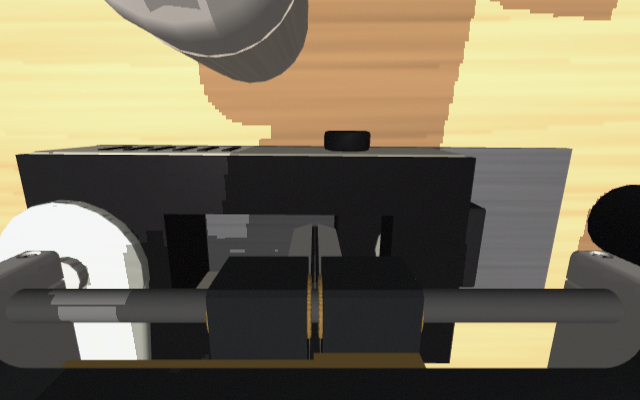

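The cassette nose is out of the mouth at (478,245). I'll push another 15 mm.

Request:
{"name": "play_rows", "arguments": {
  "moves": [
    {"tx": 1, "ty": 4, "tz": 1, "wx": 0, "wy": 0, "wz": 0, "jaw": 1},
    {"tx": 1, "ty": 8, "tz": 2, "wx": 0, "wy": 0, "wz": 0, "jaw": 1},
    {"tx": 1, "ty": 12, "tz": 2, "wx": 0, "wy": 0, "wz": 0, "jaw": 1},
    {"tx": 1, "ty": 15, "tz": 2, "wx": 0, "wy": 0, "wz": 0, "jaw": 1},
    {"tx": 1, "ty": 15, "tz": 2, "wx": 0, "wy": 0, "wz": 0, "jaw": 1},
    {"tx": 1, "ty": 15, "tz": 2, "wx": 0, "wy": 0, "wz": 0, "jaw": 1},
    {"tx": 1, "ty": 12, "tz": 2, "wx": 0, "wy": 0, "wz": 0, "jaw": 1},
    {"tx": 1, "ty": 6, "tz": 1, "wx": 0, "wy": 0, "wz": 0, "jaw": 1}
  ]
}}

```text
time_s: 6.4
ee_pos: [0.5671, 0.0203, 0.0134]
ee_rot: [0.005, 1.0, 0.001, -0.002]
wrist_force: [-0.4, -0.5, -0.3]
gripper_width: 0.007
grasp_force: 0.0
```

```bash
python3 - <<'E'
from h import *
toolmove([.5705,.015,.20],1.559)
E
```

```text
tool shift mm [  -2.8   -4.9 -186.6] wz 0.0016516095608678505 tool y angle 1.5607 q6 -1.679 tilt [-0.0035  0.002 ] ee [0.5671 0.0203 0.0134] t 6.4
```

Request:
{"name": "play_rows", "arguments": {
  "moves": [
    {"tx": -2, "ty": -5, "tz": -30, "wx": 0, "wy": 0, "wz": 0, "jaw": 1},
    {"tx": -2, "ty": -5, "tz": -65, "wx": 0, "wy": 0, "wz": 0, "jaw": 1},
    {"tx": -2, "ty": -5, "tz": -105, "wx": 0, "wy": 0, "wz": 0, "jaw": 1},
    {"tx": -2, "ty": 5, "tz": -140, "wx": 0, "wy": 0, "wz": 0.1, "jaw": 1},
    {"tx": -2, "ty": 20, "tz": -160, "wx": 0, "wy": 0, "wz": 0.22, "jaw": 0.3},
    {"tx": -2, "ty": 38, "tz": -170, "wx": 0, "wy": 0, "wz": 0.34, "jaw": -0.2},
    {"tx": -2, "ty": 55, "tz": -170, "wx": 0, "wy": 0, "wz": 0.46, "jaw": -0.6},
    {"tx": -2, "ty": 70, "tz": -170, "wx": 0, "wy": 0, "wz": 0.58, "jaw": -0.6}
  ]
}}

```text
time_s: 7.07
ee_pos: [0.5715, 0.0901, 0.1854]
ee_rot: [0.294, 0.956, 0.001, 0.0]
wrist_force: [-0.0, 0.4, -0.0]
gripper_width: 0.256
grasp_force: 0.0
```

Request:
{"name": "play_rows", "arguments": {
  "moves": [
    {"tx": 0, "ty": 0, "tz": 0, "wx": 0, "wy": 0, "wz": 0.12, "jaw": -0.6},
    {"tx": 0, "ty": 0, "tz": 0, "wx": 0, "wy": 0, "wz": 0.24, "jaw": -0.6},
    {"tx": 0, "ty": 0, "tz": 0, "wx": 0, "wy": 0, "wz": 0.36, "jaw": -0.6},
    {"tx": 0, "ty": 0, "tz": 0, "wx": 0, "wy": 0, "wz": 0.48, "jaw": -0.6},
    {"tx": 0, "ty": 0, "tz": 0, "wx": 0, "wy": 0, "wz": 0.6, "jaw": -0.6},
    {"tx": 0, "ty": 0, "tz": 0, "wx": 0, "wy": 0, "wz": 0.72, "jaw": -0.6},
    {"tx": 0, "ty": 0, "tz": 0, "wx": 0, "wy": 0, "wz": 0.84, "jaw": -0.6},
    {"tx": 0, "ty": 0, "tz": 0, "wx": 0, "wy": 0, "wz": 0.96, "jaw": -0.6}
  ]
}}

```text
time_s: 7.73
ee_pos: [0.5704, 0.0892, 0.1834]
ee_rot: [0.702, 0.712, -0.001, -0.001]
wrist_force: [-0.3, 1.1, 1.1]
gripper_width: 0.789
grasp_force: 0.0
```

```bash
python3 - <<'E'
from h import *
import pickle
pickle.dump(cap('wrist','w5'),open('w5.pkl','wb'))
toolmove([.571,.107,.10],-.012)
E
```

```text
tool shift mm [17.8  0.8 83.6] wz 0.02224103150127421 tool y angle 0.0102 q6 -0.006 tilt [-0.0026  0.0011] ee [0.5706 0.0891 0.1835] t 7.7833
```

View pics/w5.png

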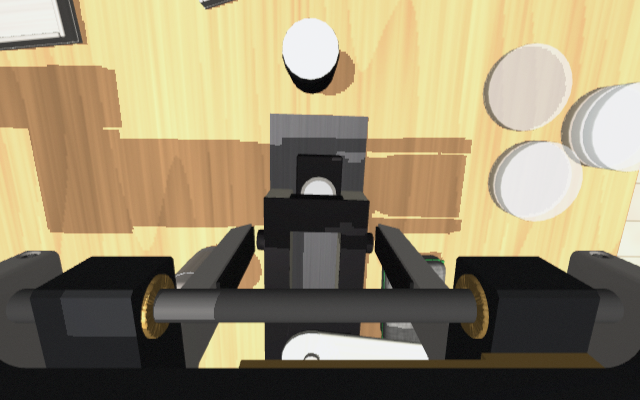

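The cassette sticks out: front edge (297,154) to (342,156), apron corners (270,114) and (368,117), can top (311,49).

```bash
python3 - <<'E'
from h import *
import pickle
c=pickle.load(open('w5.pkl','rb'))
for n,p,z in [('f1',(297,154),.028),('f2',(342,156),.028),('a1',(270,114),.006),('a2',(368,117),.006),('can',(311,49),.1),('m1',(265,196),.058),('m2',(369,198),.058)]: print(n,np.round(ray(c,p,z),4)[:2])
toolmove([.571,.107,.013],-.012)
E
```

```text
f1 [0.5497 0.1271]
f2 [0.5986 0.1257]
a1 [0.5181 0.1693]
a2 [0.6282 0.1676]
can [0.5649 0.2158]
m1 [0.5189 0.0868]
m2 [0.625  0.0862]
tool shift mm [ 17.7   1.1 170.6] wz 0.02224103150127421 tool y angle 0.0102 q6 -0.006 tilt [-0.0026  0.0011] ee [0.5706 0.0891 0.1835] t 7.7833
```

Request:
{"name": "play_rows", "arguments": {
  "moves": [
    {"tx": 10, "ty": 1, "tz": 25, "wx": 0, "wy": 0, "wz": 0.022, "jaw": -0.6},
    {"tx": 18, "ty": 1, "tz": 55, "wx": 0, "wy": 0, "wz": 0.022, "jaw": -0.6},
    {"tx": 19, "ty": 1, "tz": 85, "wx": 0, "wy": 0, "wz": 0.022, "jaw": -0.6},
    {"tx": 19, "ty": 1, "tz": 115, "wx": 0, "wy": 0, "wz": 0.022, "jaw": -0.6},
    {"tx": 19, "ty": 1, "tz": 140, "wx": 0, "wy": 0, "wz": 0.022, "jaw": -0.6},
    {"tx": 19, "ty": 1, "tz": 158, "wx": 0, "wy": 0, "wz": 0.022, "jaw": -0.6},
    {"tx": 19, "ty": 1, "tz": 168, "wx": 0, "wy": 0, "wz": 0.022, "jaw": -0.6},
    {"tx": 19, "ty": 1, "tz": 170, "wx": 0, "wy": 0, "wz": 0.022, "jaw": -0.6}
  ]
}}

```text
time_s: 8.45
ee_pos: [0.5694, 0.1079, 0.0116]
ee_rot: [0.707, 0.707, -0.002, -0.002]
wrist_force: [0.3, 0.9, 1.3]
gripper_width: 0.8
grasp_force: 0.0
```

```bash
python3 - <<'E'
from h import *
toolmove([.571,.108,.012],-.012);print(robot.observe()['wrist_force'])
E
```

```text
tool shift mm [ 0.1  1.6 -0.4] wz 0.011196270977862355 tool y angle -0.0008 q6 0.038 tilt [-0.0062  0.0002] ee [0.5694 0.1079 0.0116] t 8.45
[0.33347004 0.89197082 1.2520217 ]
```

Request:
{"name": "play_rows", "arguments": {
  "force": 30,
  "moves": [
    {"tx": 0, "ty": 2, "tz": -1, "wx": 0, "wy": 0, "wz": 0.01, "jaw": -0.3},
    {"tx": 0, "ty": 2, "tz": -1, "wx": 0, "wy": 0, "wz": 0.01, "jaw": 0},
    {"tx": 0, "ty": 2, "tz": -1, "wx": 0, "wy": 0, "wz": 0.01, "jaw": 0.2},
    {"tx": 0, "ty": 2, "tz": -1, "wx": 0, "wy": 0, "wz": 0.01, "jaw": 0.4},
    {"tx": 0, "ty": 2, "tz": -1, "wx": 0, "wy": 0, "wz": 0.01, "jaw": 1},
    {"tx": 0, "ty": 2, "tz": -1, "wx": 0, "wy": 0, "wz": 0.01, "jaw": 1},
    {"tx": 0, "ty": 2, "tz": -1, "wx": 0, "wy": 0, "wz": 0.01, "jaw": 1},
    {"tx": 0, "ty": 2, "tz": -1, "wx": 0, "wy": 0, "wz": 0.01, "jaw": 1}
  ]
}}

```text
time_s: 9.12
ee_pos: [0.5744, 0.1082, 0.0169]
ee_rot: [0.711, 0.703, 0.0, 0.0]
wrist_force: [-2.9, -0.4, 6.4]
gripper_width: 0.526
grasp_force: 30.0
```

```bash
python3 - <<'E'
from h import *
toolmove([.571,.153,.013],-.012);print(robot.observe()['wrist_force'])
E
```

```text
tool shift mm [44.8 -3.9  3.9] wz 0.00016828785909916988 tool y angle -0.0118 q6 0.05 tilt [0.0005 0.0001] ee [0.5744 0.1082 0.0169] t 9.1167
[-2.89458173 -0.36526489  6.37452819]
```

Request:
{"name": "play_rows", "arguments": {
  "moves": [
    {"tx": 6, "ty": 0, "tz": 0, "wx": 0, "wy": 0, "wz": 0, "jaw": 1},
    {"tx": 12, "ty": 0, "tz": 0, "wx": 0, "wy": 0, "wz": 0, "jaw": 1},
    {"tx": 18, "ty": 0, "tz": 0, "wx": 0, "wy": 0, "wz": 0, "jaw": 1},
    {"tx": 25, "ty": 0, "tz": 0, "wx": 0, "wy": 0, "wz": 0, "jaw": 1},
    {"tx": 32, "ty": 0, "tz": 0, "wx": 0, "wy": 0, "wz": 0, "jaw": 1},
    {"tx": 39, "ty": 0, "tz": 0, "wx": 0, "wy": 0, "wz": 0, "jaw": 1},
    {"tx": 45, "ty": 0, "tz": 0, "wx": 0, "wy": 0, "wz": 0, "jaw": 1},
    {"tx": 49, "ty": 0, "tz": 0, "wx": 0, "wy": 0, "wz": 0, "jaw": 1}
  ]
}}

```text
time_s: 9.78
ee_pos: [0.576, 0.1563, 0.017]
ee_rot: [0.711, 0.703, 0.0, 0.002]
wrist_force: [0.0, -3.8, 4.7]
gripper_width: 0.529
grasp_force: 30.0
```

```bash
python3 - <<'E'
from h import *
cap('wrist','w6');toolmove([.571,.153,.013],-.012);print(robot.observe())
E
```

```text
tool shift mm [-4.2 -5.1  3.9] wz 0.0009599785666307703 tool y angle -0.011 q6 0.134 tilt [ 0.0029 -0.0008] ee [0.5761 0.1571 0.0169] t 9.8333
{'time_s': 9.8333, 'qpos': array([ 1.22081820e-01,  4.64626733e-01,  1.62818729e+00, -1.35038019e-03,
        1.04596556e+00,  1.33797984e-01]), 'joint_velocities': array([-0.00619197, -0.00119306,  0.00322188,  0.00774112,  0.00070006,
       -0.01574024]), 'effort': array([  1.15844976, -39.42810416, -21.48079813,   0.89616057,
        -0.45334917,   0.09073617]), 'ee_pos': array([0.5761347 , 0.157131  , 0.01694864]), 'ee_rot': array([0.71099881, 0.70319156, 0.00075597, 0.00132243]), 'wrist_force': array([-1.18817029, -3.03983485,  5.71453478]), 'wrist_torque': array([-0.66651915,  0.32332556,  0.054775  ]), 'grasp_force': 29.991323947906494, 'gripper_width': 0.5239413946718718}
```

View pics/w6.png

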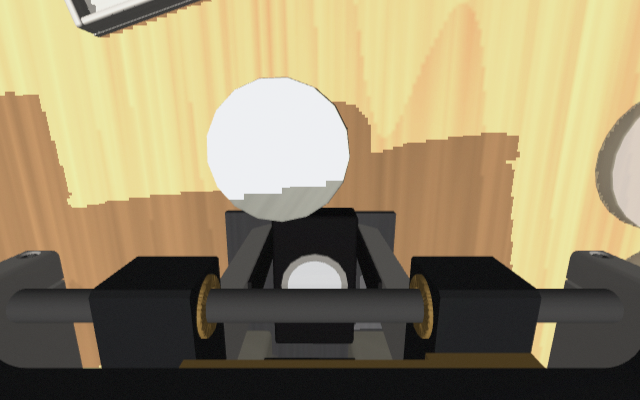

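The cassette is clear of the mouth (rear edge at row 342, housing face at row 358), and the can is untouched. I'll release and regrasp at the cassette's centre.

Request:
{"name": "play_rows", "arguments": {
  "moves": [
    {"tx": 0, "ty": 0, "tz": 0, "wx": 0, "wy": 0, "wz": 0, "jaw": -0.1},
    {"tx": 0, "ty": 0, "tz": 0, "wx": 0, "wy": 0, "wz": 0, "jaw": -0.3},
    {"tx": 0, "ty": 0, "tz": 0, "wx": 0, "wy": 0, "wz": 0, "jaw": -0.3},
    {"tx": -6, "ty": 0, "tz": 0, "wx": 0, "wy": 0, "wz": 0, "jaw": -0.3},
    {"tx": -12, "ty": 0, "tz": 0, "wx": 0, "wy": 0, "wz": 0, "jaw": -0.3},
    {"tx": -18, "ty": 0, "tz": 0, "wx": 0, "wy": 0, "wz": 0, "jaw": -0.3},
    {"tx": -22, "ty": 0, "tz": 0, "wx": 0, "wy": 0, "wz": 0, "jaw": -0.3},
    {"tx": -23, "ty": 0, "tz": 0, "wx": 0, "wy": 0, "wz": 0, "jaw": -0.3}
  ]
}}

```text
time_s: 10.5
ee_pos: [0.5744, 0.1329, 0.0153]
ee_rot: [0.712, 0.702, -0.0, -0.0]
wrist_force: [0.4, 0.2, -0.2]
gripper_width: 0.65
grasp_force: 0.0
```

```bash
python3 - <<'E'
from h import *
c=cap('wrist');toolmove([.571,.133,.012],-.012);print(robot.observe()['wrist_force'])
im=c['img']; m=(im.min(2)>150).astype(np.uint8); m[:,:240]=0;m[:,390:]=0;m[:230]=0
k=max(cv2.findContours(m,0,2)[0],key=cv2.contourArea); b=cv2.boundingRect(k);print(b,cv2.contourArea(k))
print(ray(c,(b[0],b[1]+b[3]/2),.03),ray(c,(b[0]+b[2],b[1]+b[3]/2),.03),ray(c,(b[0]+b[2]/2,b[1]),.03))
E
```

```text
tool shift mm [-0.2 -3.5  3.4] wz -0.001226890061964525 tool y angle -0.0132 q6 0.094 tilt [-0.0002 -0.    ] ee [0.5745 0.1331 0.0154] t 10.55
[-1.41361623  0.07793674  0.22141363]
(289, 230, 56, 46) 2079.0
[0.55901519 0.12921245 0.03      ] [0.59135823 0.12879924 0.03      ] [0.57534333 0.1429949  0.03      ]
```

Request:
{"name": "play_rows", "arguments": {
  "force": 35,
  "moves": [
    {"tx": 0, "ty": 0, "tz": 2, "wx": 0, "wy": 0, "wz": 0, "jaw": -0.1},
    {"tx": 0, "ty": 0, "tz": 3, "wx": 0, "wy": 0, "wz": 0, "jaw": 0},
    {"tx": 0, "ty": 0, "tz": 3, "wx": 0, "wy": 0, "wz": 0, "jaw": 0.3},
    {"tx": 0, "ty": 0, "tz": 3, "wx": 0, "wy": 0, "wz": 0, "jaw": 1},
    {"tx": 0, "ty": 0, "tz": 3, "wx": 0, "wy": 0, "wz": 0, "jaw": 1},
    {"tx": 0, "ty": 0, "tz": 3, "wx": 0, "wy": 0, "wz": 0, "jaw": 1},
    {"tx": 0, "ty": 0, "tz": 3, "wx": 0, "wy": 0, "wz": 0, "jaw": 1},
    {"tx": 0, "ty": 0, "tz": 3, "wx": 0, "wy": 0, "wz": 0, "jaw": 1}
  ]
}}

```text
time_s: 11.22
ee_pos: [0.5743, 0.1342, 0.0123]
ee_rot: [0.711, 0.703, -0.0, -0.0]
wrist_force: [0.4, 0.9, -1.4]
gripper_width: 0.527
grasp_force: 35.0
```

Request:
{"name": "play_rows", "arguments": {
  "moves": [
    {"tx": 0, "ty": 0, "tz": -10, "wx": 0, "wy": 0, "wz": 0, "jaw": 1},
    {"tx": 0, "ty": 0, "tz": -25, "wx": 0, "wy": 0, "wz": 0, "jaw": 1},
    {"tx": 0, "ty": 0, "tz": -45, "wx": 0, "wy": 0, "wz": 0, "jaw": 1},
    {"tx": 0, "ty": 0, "tz": -70, "wx": 0, "wy": 0, "wz": 0, "jaw": 1},
    {"tx": 0, "ty": 0, "tz": -95, "wx": 0, "wy": 0, "wz": 0, "jaw": 1},
    {"tx": 0, "ty": 0, "tz": -118, "wx": 0, "wy": 0, "wz": 0, "jaw": 1},
    {"tx": 0, "ty": 0, "tz": -133, "wx": 0, "wy": 0, "wz": 0, "jaw": 1},
    {"tx": 0, "ty": 0, "tz": -140, "wx": 0, "wy": 0, "wz": 0, "jaw": 1}
  ]
}}

```text
time_s: 11.88
ee_pos: [0.5759, 0.1343, 0.156]
ee_rot: [0.711, 0.703, 0.002, 0.001]
wrist_force: [0.4, -0.2, -2.1]
gripper_width: 0.527
grasp_force: 35.0
```

```bash
python3 - <<'E'
from h import *
toolmove([.501,.35,.15],.295);print(robot.observe()['wrist_force'])
E
```

```text
tool shift mm [214.8 -77.5   5.8] wz -0.30692188383025787 tool y angle -0.0119 q6 0.095 tilt [0.0046 0.0004] ee [0.5759 0.1343 0.156 ] t 11.8833
[ 0.44843998 -0.24279838 -2.14690375]
```

```bash
python3 - <<'E'
from h import *
import pickle
c=pickle.load(open('w1.pkl','rb'))
w=[ray(c,p,.018)[:2] for p in((520,117),(625,87),(538,220))]
print(np.round(w,4)); print('w1 centre',(w[1]+w[2])/2,np.linalg.norm(w[1]-w[0]),np.linalg.norm(w[2]-w[0]))
c=pickle.load(open('c0.pkl','rb'))['scene']; im=c['img'];hsv=cv2.cvtColor(im,cv2.COLOR_RGB2HSV)
m=(hsv[...,1]<60).astype(np.uint8);k=[k for k in cv2.findContours(m,0,2)[0] if cv2.pointPolygonTest(k,(405,262),False)>0][0]
q=cv2.approxPolyDP(k,6,True)[:,0];print(q.tolist(),[np.round(ray(c,p,.018)[:2],3).tolist() for p in q])
E
```

```text
[[0.452  0.2666]
 [0.4167 0.3944]
 [0.5918 0.3119]]
w1 centre [0.50428373 0.35314123] 0.13252988500048554 0.14695291587636808
[[384, 235], [381, 282], [427, 288], [429, 240]] [[0.456, 0.276], [0.604, 0.324], [0.569, 0.434], [0.417, 0.394]]
```

Request:
{"name": "play_rows", "arguments": {
  "moves": [
    {"tx": 15, "ty": -5, "tz": 0, "wx": 0, "wy": 0, "wz": -0.03, "jaw": 1},
    {"tx": 45, "ty": -16, "tz": 0, "wx": 0, "wy": 0, "wz": -0.07, "jaw": 1},
    {"tx": 80, "ty": -28, "tz": 0, "wx": 0, "wy": 0, "wz": -0.12, "jaw": 1},
    {"tx": 115, "ty": -40, "tz": 0, "wx": 0, "wy": 0, "wz": -0.17, "jaw": 1},
    {"tx": 150, "ty": -52, "tz": 0, "wx": 0, "wy": 0, "wz": -0.22, "jaw": 1},
    {"tx": 185, "ty": -64, "tz": 0, "wx": 0, "wy": 0, "wz": -0.27, "jaw": 1},
    {"tx": 208, "ty": -72, "tz": 0, "wx": 0, "wy": 0, "wz": -0.3, "jaw": 1},
    {"tx": 218, "ty": -75, "tz": 0, "wx": 0, "wy": 0, "wz": -0.312, "jaw": 1}
  ]
}}

```text
time_s: 12.55
ee_pos: [0.4995, 0.3559, 0.1516]
ee_rot: [0.592, 0.806, -0.001, -0.001]
wrist_force: [0.4, -0.1, -1.6]
gripper_width: 0.529
grasp_force: 35.0
```

Request:
{"name": "play_rows", "arguments": {
  "moves": [
    {"tx": 0, "ty": 0, "tz": 10, "wx": 0, "wy": 0, "wz": 0, "jaw": 1},
    {"tx": 0, "ty": 0, "tz": 20, "wx": 0, "wy": 0, "wz": 0, "jaw": 1},
    {"tx": 0, "ty": 0, "tz": 35, "wx": 0, "wy": 0, "wz": 0, "jaw": 1},
    {"tx": 0, "ty": 0, "tz": 50, "wx": 0, "wy": 0, "wz": 0, "jaw": 1},
    {"tx": 0, "ty": 0, "tz": 65, "wx": 0, "wy": 0, "wz": 0, "jaw": 1},
    {"tx": 0, "ty": 0, "tz": 75, "wx": 0, "wy": 0, "wz": 0, "jaw": 1},
    {"tx": 0, "ty": 0, "tz": 80, "wx": 0, "wy": 0, "wz": 0, "jaw": 1},
    {"tx": 0, "ty": 0, "tz": 80, "wx": 0, "wy": 0, "wz": 0, "jaw": 1}
  ]
}}

```text
time_s: 13.22
ee_pos: [0.5012, 0.3508, 0.0701]
ee_rot: [0.594, 0.804, -0.002, -0.001]
wrist_force: [-0.0, 0.1, -2.9]
gripper_width: 0.527
grasp_force: 35.0
```

```bash
python3 - <<'E'
from h import *
cap('wrist','w7');toolmove([.503,.353,.012],.30);print(robot.observe()['wrist_force'])
E
```

```text
tool shift mm [ 1.   1.5 59.4] wz -0.0015696746992142074 tool y angle 0.2984 q6 0.172 tilt [-0.0018 -0.0012] ee [0.502  0.3516 0.0714] t 13.2667
[ 0.50534388 -0.14872055 -3.0366722 ]
```

View pics/w7.png

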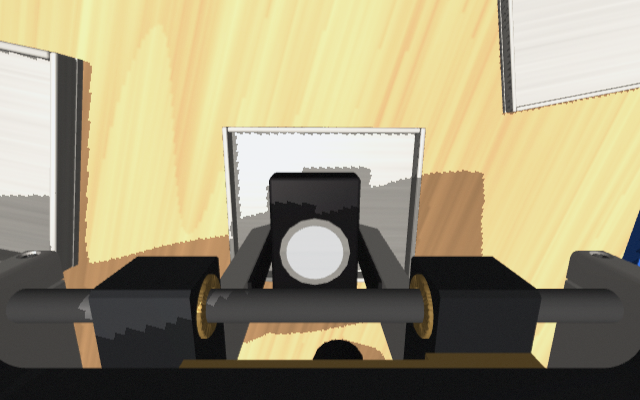

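The cassette is over the tray and aligned: disc at (315,251), tray far edge at row 129, between (227,129) and (423,129). I'll check the offset numerically.

```bash
python3 - <<'E'
from h import *
from scipy.spatial.transform import Rotation as Ro
c=cap('wrist');o=robot.observe();R=Ro.from_quat(o['ee_rot']).as_matrix()
for n,p,z in(('disc',(315,251),.089),('front',(315,174),.087),('tL',(225,129),.018),('tR',(424,129),.018)): print(n,np.round(R.T@(ray(c,p,z)-o['ee_pos'])*1000,1))
toolmove([.503,.353,.012],.30)
E
```

```text
disc [ -1.7  -1.2 -16.5]
front [ 42.   -1.2 -14.5]
tL [ 65.1 -67.9  54.5]
tR [65.1 79.4 54.5]
tool shift mm [ 0.6  0.5 60.5] wz -0.0010998813190896684 tool y angle 0.2989 q6 0.172 tilt [ 0.0001 -0.0001] ee [0.5027 0.3523 0.0725] t 13.3167
```

Request:
{"name": "play_rows", "arguments": {
  "moves": [
    {"tx": 2, "ty": 3, "tz": 10, "wx": 0, "wy": 0, "wz": 0, "jaw": 1},
    {"tx": 3, "ty": 5, "tz": 20, "wx": 0, "wy": 0, "wz": 0, "jaw": 1},
    {"tx": 3, "ty": 5, "tz": 30, "wx": 0, "wy": 0, "wz": 0, "jaw": 1},
    {"tx": 3, "ty": 5, "tz": 40, "wx": 0, "wy": 0, "wz": 0, "jaw": 1},
    {"tx": 3, "ty": 5, "tz": 48, "wx": 0, "wy": 0, "wz": 0, "jaw": 1},
    {"tx": 3, "ty": 5, "tz": 54, "wx": 0, "wy": 0, "wz": 0, "jaw": 1},
    {"tx": 3, "ty": 5, "tz": 57, "wx": 0, "wy": 0, "wz": 0, "jaw": 1},
    {"tx": 3, "ty": 5, "tz": 57, "wx": 0, "wy": 0, "wz": 0, "jaw": 1}
  ]
}}

```text
time_s: 13.98
ee_pos: [0.5052, 0.3569, 0.0142]
ee_rot: [0.593, 0.805, -0.001, -0.0]
wrist_force: [-0.7, -0.6, -2.4]
gripper_width: 0.531
grasp_force: 35.0
```

```bash
python3 - <<'E'
from h import *
cap('wrist');toolmove([.503,.353,.0105],.30);print(robot.observe()['wrist_force'])
E
```

```text
tool shift mm [-3.2 -3.9  4.5] wz 7.714472255226923e-05 tool y angle 0.3001 q6 0.175 tilt [-0.0007 -0.0004] ee [0.5057 0.3572 0.015 ] t 14.0333
[ 0.16125245  0.16460447 -2.11578219]
```

Lower 5 mm more, then release and back off.

Request:
{"name": "play_rows", "arguments": {
  "moves": [
    {"tx": 0, "ty": 0, "tz": 2, "wx": 0, "wy": 0, "wz": 0, "jaw": 1},
    {"tx": 0, "ty": 0, "tz": 4, "wx": 0, "wy": 0, "wz": 0, "jaw": 1},
    {"tx": 0, "ty": 0, "tz": 5, "wx": 0, "wy": 0, "wz": 0, "jaw": 1},
    {"tx": 0, "ty": 0, "tz": 5, "wx": 0, "wy": 0, "wz": 0, "jaw": 1},
    {"tx": 0, "ty": 0, "tz": 5, "wx": 0, "wy": 0, "wz": 0, "jaw": 1},
    {"tx": 0, "ty": 0, "tz": 5, "wx": 0, "wy": 0, "wz": 0, "jaw": 1},
    {"tx": 0, "ty": 0, "tz": 5, "wx": 0, "wy": 0, "wz": 0, "jaw": 1},
    {"tx": 0, "ty": 0, "tz": 5, "wx": 0, "wy": 0, "wz": 0, "jaw": 1}
  ]
}}

```text
time_s: 14.7
ee_pos: [0.5061, 0.3573, 0.0106]
ee_rot: [0.593, 0.805, 0.0, 0.0]
wrist_force: [-0.3, 0.8, -1.7]
gripper_width: 0.53
grasp_force: 35.0
```

```bash
python3 - <<'E'
from h import *
toolmove([.503,.353,.0105],.30);print(robot.observe()['wrist_force'])
E
```

```text
tool shift mm [-3.2 -4.3  0.1] wz -3.1654868226649313e-06 tool y angle 0.3 q6 0.175 tilt [0.0003 0.0001] ee [0.5061 0.3573 0.0106] t 14.7
[-0.25243146  0.75246546 -1.652495  ]
```

Request:
{"name": "play_rows", "arguments": {
  "moves": [
    {"tx": 0, "ty": 0, "tz": 1, "wx": 0, "wy": 0, "wz": 0, "jaw": 1},
    {"tx": 0, "ty": 0, "tz": 1.5, "wx": 0, "wy": 0, "wz": 0, "jaw": 1},
    {"tx": 0, "ty": 0, "tz": 1.5, "wx": 0, "wy": 0, "wz": 0, "jaw": 1},
    {"tx": 0, "ty": 0, "tz": 1.5, "wx": 0, "wy": 0, "wz": 0, "jaw": -0.15},
    {"tx": 0, "ty": 0, "tz": 1, "wx": 0, "wy": 0, "wz": 0, "jaw": -0.35},
    {"tx": 0, "ty": 0, "tz": 0, "wx": 0, "wy": 0, "wz": 0, "jaw": -0.4},
    {"tx": 0, "ty": 0, "tz": 0, "wx": 0, "wy": 0, "wz": 0, "jaw": -0.4},
    {"tx": 0, "ty": 0, "tz": 0, "wx": 0, "wy": 0, "wz": 0, "jaw": -0.4}
  ]
}}

```text
time_s: 15.37
ee_pos: [0.5062, 0.3574, 0.0105]
ee_rot: [0.593, 0.805, 0.0, 0.0]
wrist_force: [-0.1, -0.5, -0.0]
gripper_width: 0.696
grasp_force: 0.0
```

Request:
{"name": "play_rows", "arguments": {
  "moves": [
    {"tx": 0, "ty": 0, "tz": -10, "wx": 0, "wy": 0, "wz": 0, "jaw": -0.4},
    {"tx": 0, "ty": 0, "tz": -25, "wx": 0, "wy": 0, "wz": 0, "jaw": -0.4},
    {"tx": 0, "ty": 0, "tz": -45, "wx": 0, "wy": 0, "wz": 0, "jaw": -0.4},
    {"tx": 0, "ty": 0, "tz": -70, "wx": 0, "wy": 0, "wz": 0, "jaw": -0.4},
    {"tx": 0, "ty": 0, "tz": -100, "wx": 0, "wy": 0, "wz": 0, "jaw": -0.4},
    {"tx": 0, "ty": 0, "tz": -130, "wx": 0, "wy": 0, "wz": 0, "jaw": -0.4},
    {"tx": 0, "ty": 0, "tz": -150, "wx": 0, "wy": 0, "wz": 0, "jaw": -0.4},
    {"tx": 0, "ty": 0, "tz": -150, "wx": 0, "wy": 0, "wz": 0, "jaw": -0.4}
  ]
}}

```text
time_s: 16.03
ee_pos: [0.5097, 0.3593, 0.1677]
ee_rot: [0.593, 0.805, 0.005, 0.003]
wrist_force: [1.8, -0.3, -0.5]
gripper_width: 0.702
grasp_force: 0.0
```

```bash
python3 - <<'E'
from h import *
cap('scene','s8')
im=cv2.imread('pics/s8.png');cv2.imwrite('pics/s8c.png',cv2.resize(im[140:320,200:480],(780,501)))
E
```

```text
(no output)
```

View pics/s8c.png

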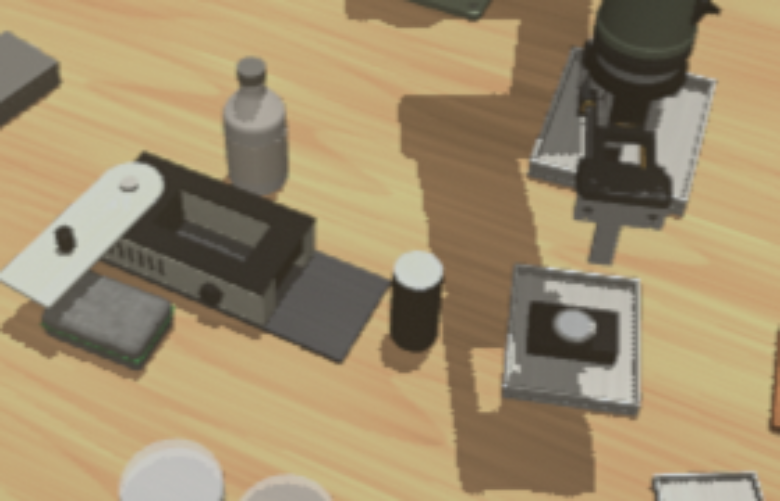

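The cassette lies flat and centred in the middle tray (573,330), the cover is aside, and the bystanders are in place. I'm handing it in.

```bash
python3 -c "
from rig import robot
print(robot.close_job())"
```

```text
the job is handed in; nothing more can be done
None
```

I handed the job in at about 16 s; no verdict came back. The last picture shows the cassette flat, glass up, centred in the middle-sized tray, with the cover swung aside and the bottle, case and can in place; the slide box was only partly in view.

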